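# Hang the sediment gauge on its hook, scale outward

### The job

Take the white-faced graduated gauge out of the grey rack and hang it by its window on the orange hook of the gauge stand, scale facing outward (away from the stand's post) and back flat against the hook's back plate; the hook is clamped at an unknown height, so find it gently by sight or feel. Before letting go, press the hung gauge straight down on the sprung hook firmly with about 10 N for a moment to prove that the clamp holds, never pushing the gauge or the stand with more than 20 N. Leave everything else on the bench undisturbed, including the teal plate in the rack.

Things in the scene. Friction and masses are not known exactly. Their poses are not given: they have to be found in the camera images.
- gauge: Rigid plate 10 mm thick (x), 64 wide (y), 140 tall (z), 110 to 210 g. The +x face is white with black ticks, green/yellow/red patches and a red bar; the -x half of the thickness is dark grey, so the two-tone edge shows from above. Origin: centre of its underside, z up; the foot is weighted. Starts upright in either rack slot, underside 12 mm above the bench, the scale pointing any way round.
- gauge_window (a point): Centre of the gauge's window, an opening right through the plate, 14 mm wide (y) and 22 mm tall, from 54 to 76 mm above the underside (centre at 65 mm), centred in width and thickness. Axes as the gauge. The 64 mm above the window is solid: grip there, across the 10 mm thickness.
- gauge_front (a point): A point in the air 50 mm straight out from the white scale face, at window height (gauge x = 55 mm, z = 65 mm). Axes as the gauge.
- rack: Fixed grey plastic rack, 150 (x) x 90 (y) x 46 mm tall; origin: centre of its underside. Two open-topped slots, 12 mm (x) by 68 mm (y), at x = -37.5 and +37.5 mm, floor 12 mm above the bench; one holds the gauge, the other the teal plate, both upright with their thickness along the rack's x and about 1 mm play each side.
- stand: Fixed gauge stand. Origin on the bench, straight below the front face of the hook's back plate; z up; +x is outward, the way the hook points. Cream foot 150 x 110 x 12 mm (x -125 to +25), steel post 18 mm thick, 162 mm tall at x = -85. A tight clamp on the post carries the back plate: front face at x = 0, 50 mm wide, from 12 mm above to 68 mm below the hook's pin axis; the clamp does not move.
- under_tip (a point): Bench point below the hook's upturned tip (stand x = 30 mm, y = 0). Axes as the stand. Orange hook: 8 mm round bar, a level pin from the plate (stand x = 0) to x = 30, then up; the tip (x 26 to 34) tops out 14 mm above the pin axis. HEIGHT NOT MEASURED: pin axis 100 to 160 mm above the bench. Hung home: window's top edge on the pin, gauge mid-thickness at stand x = 5.
- pin (a joint): How far the hook's sprung bar has been pressed down, in m: 0 when free, up to 0.006; 4 N per mm (0.0025 at 10 N). It springs back when let go. It only yields straight down, not up or sideways, and this reading says nothing about the clamp's height.
- spare: Teal spare plate without scale or window, 10 x 64 x 110 mm, standing in the rack's other slot, 75 mm from the gauge. Origin: centre of its underside. Leave alone.
- tip_box: Orange pipette-tip box, 85 x 120 x 57 mm, towards the far edge. Origin: centre of its underside. Leave alone.
- tube_rack: Lime-yellow tube rack, 60 x 140 x 44 mm, at the right side. Origin: centre of its underside. Leave alone.
- bottle: Amber bottle, 60 mm across, 130 mm tall, at the left side. Origin: centre of its underside. Leave alone.
- beaker: Glass beaker, 70 mm across, 90 mm tall, at the right side. Origin: centre of its underside. Leave alone.
- pipette: White pipette lying flat, 240 mm long (along its x), 24 mm thick, at the left side. Origin: under its middle. Leave alone.
Things that resemble listed ones, but are neither listed nor needed, are in the scene too. Leave any blue, pink or purple look-alike of the gauge alone.

How it is judged:
By the outcome, as a careful person would: the job done as asked, in the order asked, and still so for the second after the job is handed in, with the robot touching nothing.
It also fails if it takes over 69 s, if anything falls off the work surface, if the arm or the gripper's body presses on something with over 40 N, if the wrist force passes 120 N, or if a joint passes its speed limit or range.

### The arm

A 6-joint arm with a two-finger parallel gripper is mounted at the origin on the work surface. World frame = base frame: x ahead of the robot, y to its left, z up, the work surface at z = 0. Lengths are in m, angles in degrees, forces in N, time in s.
With the tool pointing down it reaches from about 0.4 to 0.825 m from the base axis. Payload 7 kg.
Tool frame: the origin (TCP) lies between the finger pads; the fingertips stand 19 mm ahead of it and the grasp point (between the pads) is the TCP (r.finger_overhang is the distance from the TCP to the fingertips, in m); z points along the fingers, y is the direction in which the jaws open and shut (so a half turn about z gives the same grasp; the last joint's range is limited). The gripper opens to 88 mm and grips with 3 to 60 N. Pads are 19 mm wide; open, the fingers measure 130 mm over their backs; the gripper's body (78 mm by 193 mm) begins 47 mm behind the grasp point.
Start: joints at [84.746, 20.546, 0.682, 0, -70.136, -16.507], TCP at [0.25, 0.627, 0.246] pointing down, gripper open.
Joint ranges: [-176.03, 176.03], [-82.01, 121.73], [-58.28, 71.71], [-173.87, 95.51], [-174.79, -0.11], [-173.66, 173.66]. Speed limits (degrees/s): [136.94, 136.94, 172.46, 180, 180, 180].

### API

Orientations are given as [roll, pitch, yaw] about the fixed x, y, z axes, in that order (R = Rz(yaw) Ry(pitch) Rx(roll)).
In Python, from plant import r, optics gives the robot as it stands. The module is installed in compiled form; this text tells all that it offers.
- The arm moves only by the tool step_arm, never from a script. Its argument "increments" is a list of rows, each an object of numbers: "tx", "ty", "tz": the shift along the world's x, y, z in mm; "ax", "ay", "az": the turn, a rotation vector about the world's x, y, z in degrees; "claw": the gripper command: -1 is shut, 1 is fully open, values between are in proportion. In form: [{"tx": .., "ty": .., "tz": .., "ax": .., "ay": .., "az": .., "claw": ..}, ...]. A call has 1 to 12 rows; each row shifts and turns the commanded pose from where the row before left it; what a row does not reach is not made up. A row lasts 1/10 s, in which the tool goes at most 50 mm and 8.59 degrees, less where a joint would pass 70% of its speed; a pose out of reach is approached as far as the arm can. A call with a gripper value outside its range is refused whole. The fingers move at their own pace and stop on an object; "newtons" is the grip in N (left out, the last holds). Time passes only in rows, so rows that do not move let the fingers close. It gives the time, the measured TCP pose, the force and the opening at its end, in the units of the state.
- r.get_state(): the state, without advancing time (a new reading comes with each control period).
- optics.capture(name): name is "side" or "top"; returns a dict with "image" (400x640x3 uint8, blue, green, red), "depth" (400x640 float32, m along the optical axis (not along the pixel's ray), 0 where there is no reading), "fx", "fy", "cx", "cy" (pixels), "R" (3x3) and "t" (3): a world point X has camera coordinates R X + t. Camera axes: x right, y down, z forward; pixel columns grow to the right and rows downward; lengths in m; the calibration is good to about 2 mm. A picture is of the moment at which its call begins.
- r.close_job(): hands the job in, once; it reports no verdict.
The state is a dict: "time_s": time; "joints": joint angles; "qd": joint speeds; "joint_torque": joint torques, N m; "tcp_pos": TCP position; "eef_rot": TCP orientation; "contact_force": force on the tool from outside, world axes, zero at the start; "moment": the same for the moment, N m; "gripper_width": finger opening in m.
Only numpy, scipy, OpenCV 4.12 (cv2) and the standard library are available. Lean on these libraries where they do the work, as an engineer would, in place of code of your own. Each camera call takes 0.05 s, during which the arm holds its last target. There are 200 camera calls.

## Working session

There is one attempt and no reset: what is moved stays moved. The work goes in short steps, Python scripts to look and compute and a tool call to move; the robot and the scene stay as the last step left them, time stands still between calls to the robot, and variables do not carry over. Pictures are saved under pics/ and viewed, about 8 in all and at most 12, crops included, and the job is handed in when it is done.

Besides the shell and the picture viewer there is one more tool, called after "Emit:" in YAML: its name, and indented under it one key for each argument. step_arm: Moves the arm, as the interface text tells. Its arguments: {"type":"object","properties":{"increments":{"type":"array","items":{"type":"object","properties":{"tx":{"type":"number"},"ty":{"type":"number"},"tz":{"type":"number"},"ax":{"type":"number"},"ay":{"type":"number"},"az":{"type":"number"},"claw":{"type":"number"}}}},"newtons":{"type":"number"}},"required":["increments"]}

```bash
mkdir -p pics; cat > h.py <<'E'
import numpy as np, cv2
from plant import r, optics
def cap(n):
    c=optics.capture(n); np.savez(f'{n}.npz',**c); return c
def load(n): return dict(np.load(f'{n}.npz'))
def w(c,u,v,d=None):
    d=c['depth'][v,u] if d is None else d
    p=np.array([(u-c['cx'])/c['fx']*d,(v-c['cy'])/c['fy']*d,d]); return c['R'].T@(p-c['t'])
def onz(c,u,v,z):
    o=-c['R'].T@c['t']; k=c['R'].T@np.array([(u-c['cx'])/c['fx'],(v-c['cy'])/c['fy'],1]); return o+k*(z-o[2])/k[2]
def pts(c):
    v,u=np.mgrid[:400,:640]; d=c['depth']
    p=np.stack([(u-c['cx'])/c['fx']*d,(v-c['cy'])/c['fy']*d,d],-1); return (p-c['t'])@c['R']
def px(c,X):
    p=c['R']@np.array(X)+c['t']; return p[0]/p[2]*c['fx']+c['cx'],p[1]/p[2]*c['fy']+c['cy']
E
python3 - <<'E'
from h import *
s=r.get_state(); print(s)
for n in('top','side'):
    c=cap(n); cv2.imwrite(f'pics/{n}0.png',c['image']); print(n,c['fx'],c['R'].round(3).tolist(),(-c['R'].T@c['t']).round(3))
E
```

```text
{'time_s': 0.0, 'joints': array([ 8.47458736e+01,  2.05916116e+01,  6.34698653e-01, -2.18340350e-02,
       -7.01350206e+01, -1.65075657e+01]), 'qd': array([ 0.03909594,  0.09103316, -0.05099586,  0.10058118,  0.0509311 ,
       -0.08303094]), 'joint_torque': array([-8.58264157e-04, -5.82719421e+01,  2.93044227e+01,  6.99798077e+00,
        6.82516897e-03, -1.62788510e-04]), 'tcp_pos': array([0.25009057, 0.62647568, 0.2446223 ]), 'eef_rot': array([ 1.79906023e+02, -6.44553664e-03, -2.17691226e+01]), 'contact_force': array([-0.16890013, -0.24628394, -0.3351722 ]), 'moment': array([ 0.03071881,  0.0001478 , -0.03783856]), 'gripper_width': 0.08774566866569954}
top 487.05131332309986 [[-0.003, -1.0, 0.006], [-0.991, 0.002, -0.135], [0.135, -0.006, -0.991]] [ 0.383 -0.01   1.679]
side 376.6803934526211 [[0.996, -0.085, -0.017], [-0.073, -0.71, -0.7], [0.047, 0.699, -0.714]] [ 0.533 -0.745  0.846]
```

View pics/top0.png

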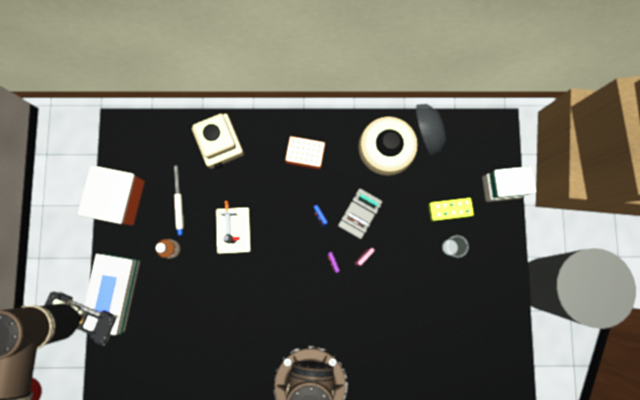

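View pics/side0.png

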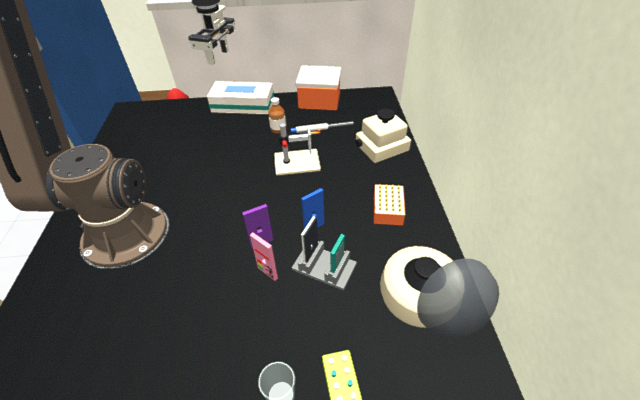

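The rack is at top px (360,213), side px (325,262). The gauge stands in the near slot at top px (354,222), side px (310,238), with the teal plate in the far slot. The look-alikes are blue (320,215 top), purple (333,262) and pink (365,257), all ruled out by colour and standing outside the rack. The stand is at top px (233,230), with its orange hook pointing up-image (+x). Next is an enlarged crop to confirm.

```bash
python3 - <<'E'
from h import *
t=load('top');s=load('side')
def crop(c,x,y,w_,h_,W,H): return cv2.resize(c['image'][y:y+h_,x:x+w_],(W,H),interpolation=cv2.INTER_CUBIC)
a=np.hstack([crop(t,330,180,60,60,400,300*4//3)[:300] if 0 else crop(t,335,182,56,42,400,300),crop(s,285,205,80,60,400,300)])
b=np.hstack([crop(t,205,198,64,48,400,300),crop(s,265,115,72,54,400,300)])
cv2.imwrite('pics/c1.png',np.vstack([a,b]))
# rack top pts: grey
P=pts(t); 
for nm,(x0,x1,y0,y1) in dict(rack=(335,390,182,242),stand=(210,260,195,258)).items():
    q=P[y0:y1,x0:x1].reshape(-1,3); col=t['image'][y0:y1,x0:x1].reshape(-1,3)
    print(nm,np.histogram(q[:,2],bins=np.arange(-.01,.2,.01)))
E
```

```text
rack (array([1136, 1169,  378,   31,   45,  213,   30,   15,   17,   19,   15,
         23,   37,   51,    8,   30,   43,    1,    0,    0]), array([-0.01,  0.  ,  0.01,  0.02,  0.03,  0.04,  0.05,  0.06,  0.07,
        0.08,  0.09,  0.1 ,  0.11,  0.12,  0.13,  0.14,  0.15,  0.16,
        0.17,  0.18,  0.19]))
stand (array([ 835, 1215,  732,   23,    0,    2,    6,    3,    3,    5,    8,
         38,  116,   74,   29,    1,   11,   20,    0,    0]), array([-0.01,  0.  ,  0.01,  0.02,  0.03,  0.04,  0.05,  0.06,  0.07,
        0.08,  0.09,  0.1 ,  0.11,  0.12,  0.13,  0.14,  0.15,  0.16,
        0.17,  0.18,  0.19]))
```

View pics/c1.png

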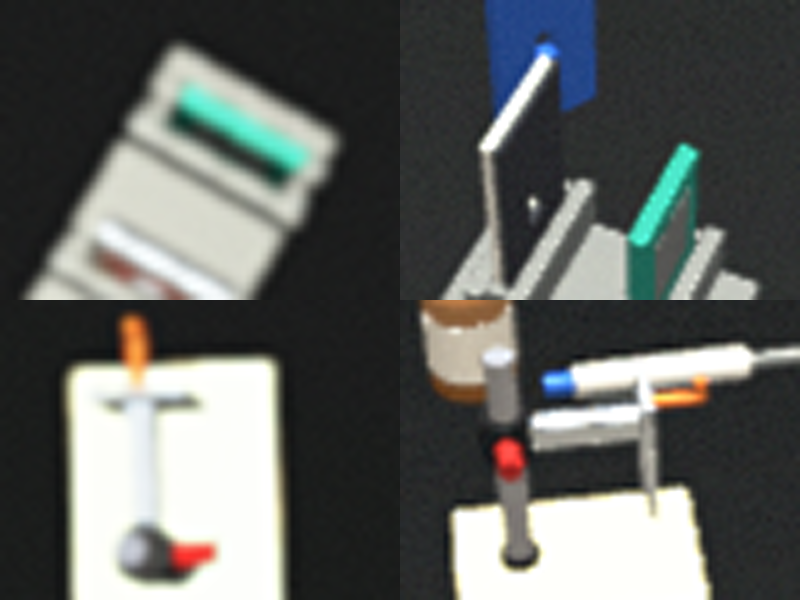

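The crop confirms it. The near-slot plate is the gauge: it has a white/dark two-tone edge and a window, and its white face with red marks points toward the robot (-x). Its dark back faces +x. Now I'll measure.

```bash
cat > m.py <<'E'
from h import *
t=load('top');s=load('side'); P=pts(t); Q=pts(s)
# gauge & spare top edges from height masks, in both views
def edge(c,pp,zlo,zhi,box,tag):
    x0,x1,y0,y1=box; m=np.zeros((400,640),bool); m[y0:y1,x0:x1]=True
    m&=(pp[...,2]>zlo)&(pp[...,2]<zhi); q=pp[m]
    v,u=np.nonzero(m); rect=cv2.minAreaRect(q[:,:2].astype(np.float32)*1000)
    print(tag,len(q),'mean',q.mean(0).round(4),'rect',np.round(rect[0],1),np.round(rect[1],1),round(rect[2],1))
edge(t,P,.142,.17,(335,390,182,242),'gauge top/t')
edge(s,Q,.142,.17,(290,330,205,265),'gauge top/s')
edge(t,P,.112,.13,(350,390,182,210),'spare top/t')
# rack body: depth-based 0.035..0.055
edge(t,P,.036,.056,(330,392,180,245),'rack/t')
# foot, cream mask
im=t['image'].astype(int); m=np.zeros((400,640),np.uint8); m[195:265,205:262]=(im[195:265,205:262].min(-1)>150)
k=max(cv2.findContours(m,0,2)[0],key=cv2.contourArea)[:,0]
k=np.array([onz(t,u,v,.012)[:2]*1000 for u,v in k],np.float32); print('foot',cv2.minAreaRect(k))
# hook
for n,c,(x0,x1,y0,y1),zs in (('t',t,(215,245,195,222),(.1,.13,.16)),('s',s,(300,330,122,142),())):
    h=cv2.cvtColor(c['image'],cv2.COLOR_BGR2HSV)[y0:y1,x0:x1]
    mm=(h[...,0]<20)&(h[...,0]>4)&(h[...,1]>110)&(h[...,2]>120); v,u=np.nonzero(mm); u+=x0;v+=y0
    print(n,len(u),list(zip(u,v))[::max(1,len(u)//30)])
    pp=(P if n=='t' else Q)[v,u]; print(pp.mean(0).round(4), np.percentile(pp,[5,50,95],axis=0).round(4))
E
python3 m.py
```

```text
gauge top/t 72 mean [ 0.5335 -0.1523  0.1512] rect [ 533.7 -152.6] [62.3 10.7] 59.6
gauge top/s 135 mean [ 0.5344 -0.157   0.1508] rect [ 535.  -154.1] [64.7 11.6] 59.1
spare top/t 69 mean [ 0.5984 -0.1897  0.1207] rect [ 598.9 -190. ] [62.2 11.4] 59.6
rack/t 260 mean [ 0.5621 -0.1676  0.0452] rect [ 565.9 -171.2] [ 89.3 107.3] 59.6
foot ((507.8535461425781, 263.896728515625), (151.915283203125, 111.97783660888672), 3.3853511810302734)
t 32 [(np.int64(225), np.int64(201)), (np.int64(226), np.int64(201)), (np.int64(227), np.int64(201)), (np.int64(224), np.int64(202)), (np.int64(225), np.int64(202)), (np.int64(226), np.int64(202)), (np.int64(227), np.int64(202)), (np.int64(225), np.int64(203)), (np.int64(226), np.int64(203)), (np.int64(227), np.int64(203)), (np.int64(225), np.int64(204)), (np.int64(226), np.int64(204)), (np.int64(227), np.int64(204)), (np.int64(228), np.int64(204)), (np.int64(225), np.int64(205)), (np.int64(226), np.int64(205)), (np.int64(227), np.int64(205)), (np.int64(228), np.int64(205)), (np.int64(225), np.int64(206)), (np.int64(226), np.int64(206)), (np.int64(227)
[... 676 characters left out ...]
.int64(313), np.int64(131)), (np.int64(314), np.int64(131)), (np.int64(315), np.int64(131)), (np.int64(316), np.int64(131)), (np.int64(317), np.int64(131)), (np.int64(318), np.int64(131)), (np.int64(319), np.int64(131)), (np.int64(316), np.int64(132)), (np.int64(317), np.int64(132)), (np.int64(318), np.int64(132)), (np.int64(319), np.int64(132)), (np.int64(311), np.int64(133)), (np.int64(312), np.int64(133)), (np.int64(313), np.int64(133)), (np.int64(314), np.int64(133)), (np.int64(315), np.int64(133)), (np.int64(316), np.int64(133)), (np.int64(317), np.int64(133)), (np.int64(318), np.int64(133))]
[0.5823 0.3012 0.1006] [[0.5689 0.2629 0.0007]
 [0.5846 0.2657 0.1229]
 [0.5915 0.4454 0.1319]]
```

Emit:
step_arm:
  increments:
    - {"tx":15.8,"ty":-43.4,"tz":5,"az":-5.5,"claw":0}
    - {"tx":15.8,"ty":-43.4,"tz":5,"az":-5.5,"claw":0}
    - {"tx":15.8,"ty":-43.4,"tz":5,"az":-5.5,"claw":0}
    - {"tx":15.8,"ty":-43.4,"tz":5,"az":-5.5,"claw":0}
    - {"tx":15.8,"ty":-43.4,"tz":5,"az":-5.5,"claw":0}
    - {"tx":15.8,"ty":-43.4,"az":-5.5,"claw":0}
    - {"tx":15.8,"ty":-43.4,"az":-5.5,"claw":0}
    - {"tx":15.8,"ty":-43.4,"az":-5.5,"claw":0}
    - {"tx":15.8,"ty":-43.4,"az":-5.5,"claw":0}

```text
$.increments[0]: bad value
```

Emit:
step_arm:
  increments:
    - {"tx":15.8,"ty":-43.4,"az":-5.5,"claw":0}
    - {"tx":15.8,"ty":-43.4,"az":-5.5,"claw":0}
    - {"tx":15.8,"ty":-43.4,"az":-5.5,"claw":0}
    - {"tx":15.8,"ty":-43.4,"az":-5.5,"claw":0}
    - {"tx":15.8,"ty":-43.4,"az":-5.5,"claw":0}
    - {"tx":15.8,"ty":-43.4,"az":-5.5,"claw":0}
    - {"tx":15.8,"ty":-43.4,"az":-5.5,"claw":0}
    - {"tx":15.8,"ty":-43.4,"az":-5.5,"claw":0}
    - {"tx":15.8,"ty":-43.4,"az":-5.5,"claw":0}
    - {"claw":0}
    - {"claw":0}

```text
$.increments[0]: bad value
```

Emit:
step_arm:
  increments:
    - {"tx":16,"ty":-43,"tz":5,"ax":0,"ay":0,"az":-5.5,"claw":0.0}

```text
time_s: 0.2
tcp_pos: [0.265, 0.5859, 0.2477]
eef_rot: [179.8, -0.1, -27.2]
contact_force: [1.2, -1.7, 0.3]
gripper_width: 0.0838
```

Emit:
step_arm:
  increments:
    - {"tx":15.8,"ty":-43.4,"tz":5,"ax":0,"ay":0,"az":-5.5,"claw":0}
    - {"tx":15.8,"ty":-43.4,"tz":5,"ax":0,"ay":0,"az":-5.5,"claw":0}
    - {"tx":15.8,"ty":-43.4,"tz":5,"ax":0,"ay":0,"az":-5.5,"claw":0}
    - {"tx":15.8,"ty":-43.4,"tz":5,"ax":0,"ay":0,"az":-5.5,"claw":0}
    - {"tx":15.8,"ty":-43.4,"tz":0,"ax":0,"ay":0,"az":-5.5,"claw":0}
    - {"tx":15.8,"ty":-43.4,"tz":0,"ax":0,"ay":0,"az":-5.5,"claw":0}
    - {"tx":15.8,"ty":-43.4,"tz":0,"ax":0,"ay":0,"az":-5.5,"claw":0}
    - {"tx":15.8,"ty":-43.4,"tz":0,"ax":0,"ay":0,"az":-5.5,"claw":0}
    - {"tx":15.8,"ty":-43.4,"tz":0,"ax":0,"ay":0,"az":-5.5,"claw":0}
    - {"tx":15.8,"ty":-43.4,"tz":0,"ax":0,"ay":0,"az":-5.5,"claw":0}
    - {"tx":15.8,"ty":-43.4,"tz":0,"ax":0,"ay":0,"az":-5.5,"claw":0}

```text
time_s: 1.3
tcp_pos: [0.4401, 0.1046, 0.2707]
eef_rot: [-180.0, 0.0, -88.0]
contact_force: [0.0, 0.5, -0.0]
gripper_width: 0.0443
```

Emit:
step_arm:
  increments:
    - {"tx":15.8,"ty":-43.4,"tz":0,"ax":0,"ay":0,"az":-5.5,"claw":0}
    - {"tx":15.8,"ty":-43.4,"tz":0,"ax":0,"ay":0,"az":-5.5,"claw":0}
    - {"tx":15.8,"ty":-43.4,"tz":0,"ax":0,"ay":0,"az":-5.5,"claw":0}
    - {"tx":15.8,"ty":-43.4,"tz":0,"ax":0,"ay":0,"az":-5.5,"claw":0}
    - {"tx":15.8,"ty":-43.4,"tz":0,"ax":0,"ay":0,"az":-5.5,"claw":0}
    - {"tx":15.8,"ty":-43.4,"tz":0,"ax":0,"ay":0,"az":-5.5,"claw":0}
    - {"tx":0,"ty":0,"tz":0,"ax":0,"ay":0,"az":0,"claw":0}
    - {"tx":0,"ty":0,"tz":0,"ax":0,"ay":0,"az":0,"claw":0}
    - {"tx":0,"ty":0,"tz":0,"ax":0,"ay":0,"az":0,"claw":0}

```text
time_s: 2.2
tcp_pos: [0.5345, -0.1535, 0.2703]
eef_rot: [180.0, -0.0, -120.7]
contact_force: [-1.3, 0.6, -0.4]
gripper_width: 0.0438
```

Emit:
step_arm:
  increments:
    - {"tx":0,"ty":0,"tz":-35,"ax":0,"ay":0,"az":0.3,"claw":0}
    - {"tx":0,"ty":0,"tz":-35,"ax":0,"ay":0,"az":0,"claw":0}
    - {"tx":0,"ty":0,"tz":-30,"ax":0,"ay":0,"az":0,"claw":0}
    - {"tx":0,"ty":0,"tz":-20,"ax":0,"ay":0,"az":0,"claw":0}
    - {"tx":0,"ty":0,"tz":-15,"ax":0,"ay":0,"az":0,"claw":0}
    - {"tx":0,"ty":0,"tz":-5,"ax":0,"ay":0,"az":0,"claw":0}
    - {"tx":0,"ty":0,"tz":0,"ax":0,"ay":0,"az":0,"claw":0}

```text
time_s: 2.9
tcp_pos: [0.5346, -0.1529, 0.1305]
eef_rot: [180.0, -0.0, -120.3]
contact_force: [-0.4, -0.6, 0.9]
gripper_width: 0.0437
```

```bash
python3 - <<'E'
from h import *
s=cap('side');t=cap('top')
a=cv2.resize(s['image'][185:285,265:365],(600,600),interpolation=cv2.INTER_CUBIC)
cv2.imwrite('pics/g1.png',a)
print(r.get_state()['tcp_pos'])
E
```

```text
[ 0.53543088 -0.15337688  0.13159325]
```

View pics/g1.png

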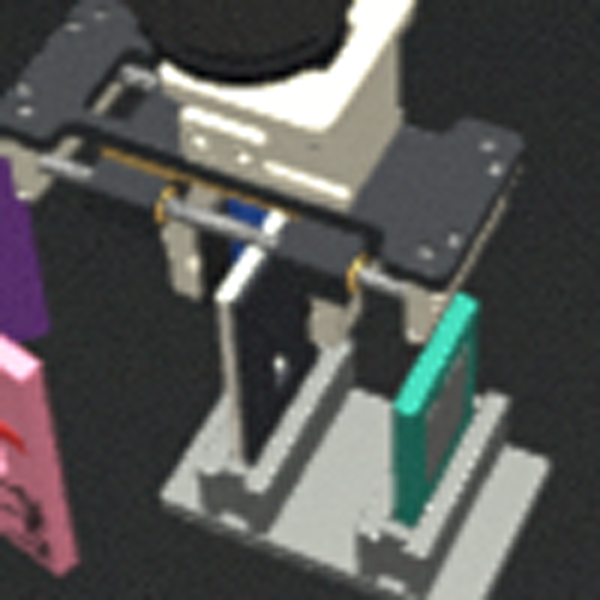

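The fingers straddle the gauge top (px ~190 and 330 in the crop), and the teal plate is clear. I'll close gently.

Emit:
step_arm:
  increments:
    - {"tx":0,"ty":0,"tz":0,"ax":0,"ay":0,"az":0,"claw":-0.6}
    - {"tx":0,"ty":0,"tz":0,"ax":0,"ay":0,"az":0,"claw":-0.7}
    - {"tx":0,"ty":0,"tz":0,"ax":0,"ay":0,"az":0,"claw":-0.8}
    - {"tx":0,"ty":0,"tz":0,"ax":0,"ay":0,"az":0,"claw":-1}
    - {"tx":0,"ty":0,"tz":0,"ax":0,"ay":0,"az":0,"claw":-1}
    - {"tx":0,"ty":0,"tz":0,"ax":0,"ay":0,"az":0,"claw":-1}
  newtons: 5

```text
time_s: 3.6
tcp_pos: [0.5349, -0.154, 0.1307]
eef_rot: [-180.0, 0.0, -120.5]
contact_force: [-0.5, -0.0, 1.2]
gripper_width: 0.0101
```

Emit:
step_arm:
  increments:
    - {"tx":0,"ty":0,"tz":0,"ax":0,"ay":0,"az":0,"claw":-1}
    - {"tx":0,"ty":0,"tz":0,"ax":0,"ay":0,"az":0,"claw":-1}
    - {"tx":0,"ty":0,"tz":5,"ax":0,"ay":0,"az":0,"claw":-1}
    - {"tx":0,"ty":0,"tz":15,"ax":0,"ay":0,"az":0,"claw":-1}
    - {"tx":0,"ty":0,"tz":20,"ax":0,"ay":0,"az":0,"claw":-1}
    - {"tx":0,"ty":0,"tz":30,"ax":0,"ay":0,"az":0,"claw":-1}
    - {"tx":0,"ty":0,"tz":35,"ax":0,"ay":0,"az":0,"claw":-1}
    - {"tx":0,"ty":0,"tz":35,"ax":0,"ay":0,"az":0,"claw":-1}
    - {"tx":0,"ty":0,"tz":30,"ax":0,"ay":0,"az":0,"claw":-1}
    - {"tx":0,"ty":0,"tz":0,"ax":0,"ay":0,"az":0,"claw":-1}
    - {"tx":0,"ty":0,"tz":0,"ax":0,"ay":0,"az":0,"claw":-1}
  newtons: 40

```text
time_s: 4.7
tcp_pos: [0.5346, -0.1537, 0.3008]
eef_rot: [-180.0, 0.1, -120.5]
contact_force: [-0.4, 0.2, -2.0]
gripper_width: 0.01
```

Emit:
step_arm:
  increments:
    - {"tx":3.5,"ty":17,"tz":0,"ax":0,"ay":0,"az":8.5,"claw":-1}
    - {"tx":3.5,"ty":17,"tz":0,"ax":0,"ay":0,"az":8.5,"claw":-1}
    - {"tx":3.5,"ty":17,"tz":0,"ax":0,"ay":0,"az":8.5,"claw":-1}
    - {"tx":3.5,"ty":17,"tz":0,"ax":0,"ay":0,"az":8.5,"claw":-1}
    - {"tx":3.5,"ty":17,"tz":0,"ax":0,"ay":0,"az":8.5,"claw":-1}
    - {"tx":3.5,"ty":17,"tz":0,"ax":0,"ay":0,"az":8.5,"claw":-1}
    - {"tx":3.5,"ty":17,"tz":0,"ax":0,"ay":0,"az":8.5,"claw":-1}
    - {"tx":3.5,"ty":17,"tz":0,"ax":0,"ay":0,"az":8.5,"claw":-1}
    - {"tx":3.5,"ty":17,"tz":0,"ax":0,"ay":0,"az":8.5,"claw":-1}
    - {"tx":3.5,"ty":17,"tz":0,"ax":0,"ay":0,"az":8.5,"claw":-1}
    - {"tx":3.5,"ty":17,"tz":0,"ax":0,"ay":0,"az":8.5,"claw":-1}
    - {"tx":3.5,"ty":17,"tz":0,"ax":0,"ay":0,"az":8.5,"claw":-1}

```text
time_s: 5.9
tcp_pos: [0.5761, 0.0507, 0.2986]
eef_rot: [179.9, 0.2, -18.1]
contact_force: [0.4, 0.3, -1.2]
gripper_width: 0.0099
```

Emit:
step_arm:
  increments:
    - {"tx":3.5,"ty":17,"tz":0,"ax":0,"ay":0,"az":8.5,"claw":-1}
    - {"tx":3.5,"ty":17,"tz":0,"ax":0,"ay":0,"az":8.5,"claw":-1}
    - {"tx":3.5,"ty":17,"tz":0,"ax":0,"ay":0,"az":8.5,"claw":-1}
    - {"tx":3.5,"ty":17,"tz":0,"ax":0,"ay":0,"az":8.5,"claw":-1}
    - {"tx":3.5,"ty":17,"tz":0,"ax":0,"ay":0,"az":8.5,"claw":-1}
    - {"tx":3.5,"ty":17,"tz":0,"ax":0,"ay":0,"az":8.5,"claw":-1}
    - {"tx":3.5,"ty":17,"tz":0,"ax":0,"ay":0,"az":8.5,"claw":-1}
    - {"tx":3.5,"ty":17,"tz":0,"ax":0,"ay":0,"az":8.5,"claw":-1}
    - {"tx":3.5,"ty":17,"tz":0,"ax":0,"ay":0,"az":8.5,"claw":-1}
    - {"tx":3.5,"ty":17,"tz":0,"ax":0,"ay":0,"az":8.5,"claw":-1}
    - {"tx":3.5,"ty":17,"tz":0,"ax":0,"ay":0,"az":8.5,"claw":-1}
    - {"tx":3.5,"ty":17,"tz":0,"ax":0,"ay":0,"az":8.5,"claw":-1}

```text
time_s: 7.1
tcp_pos: [0.6182, 0.2545, 0.2982]
eef_rot: [-179.8, 0.1, 83.9]
contact_force: [0.3, 1.2, -1.4]
gripper_width: 0.01
```

Emit:
step_arm:
  increments:
    - {"tx":3.5,"ty":16,"tz":0,"ax":0,"ay":0,"az":8.5,"claw":-1}
    - {"tx":0,"ty":0,"tz":0,"ax":0,"ay":0,"az":1.4,"claw":-1}
    - {"tx":0,"ty":0,"tz":0,"ax":0,"ay":0,"az":0,"claw":-1}
    - {"tx":0,"ty":0,"tz":0,"ax":0,"ay":0,"az":0,"claw":-1}

```text
time_s: 7.5
tcp_pos: [0.6219, 0.2695, 0.2996]
eef_rot: [-179.9, 0.1, 93.3]
contact_force: [-0.3, -0.5, -2.0]
gripper_width: 0.0096
```

```bash
python3 - <<'E'
from h import *
t0=load('top')  # taken at grasp: stand unobstructed
s0=load('side')
import math
# hook in top: subpixel centre by orange weight, pin rows 204-208 z~.124, tip rows 200-203
h=cv2.cvtColor(t0['image'],cv2.COLOR_BGR2HSV)
for row in range(199,212):
    seg=t0['image'][row,218:236].astype(float); wt=np.clip(seg[:,2]-seg[:,0]-25,0,None)
    if wt.sum()>40: 
        u=(wt*np.arange(218,236)).sum()/wt.sum(); print(row,round(u,2),int(wt.sum()),(onz(t0,u,row,.12)*1000).round(1),(onz(t0,u,row,.133)*1000).round(1))
# pin height from side: intersect rays w/ vertical plane through stand axis
def onplane(c,u,v,yaw=3.4,o=(.558,.267)):
    C=-c['R'].T@c['t'];k=c['R'].T@np.array([(u-c['cx'])/c['fx'],(v-c['cy'])/c['fy'],1])
    n=np.array([-math.sin(math.radians(yaw)),math.cos(math.radians(yaw)),0]); return C+k*(n@(np.array([*o,0])-C))/(n@k)
for col in range(310,322):
    seg=s0['image'][122:142,col].astype(float); wt=np.clip(seg[:,2]-seg[:,0]-40,0,None)
    v=(wt*np.arange(122,142)).sum()/max(wt.sum(),1); print(col,round(v,2),int(wt.sum()),(onplane(s0,col,v)*1000).round(1))
# plate points in top: z .125-.137 wide row
P=pts(t0); q=P[200:225,212:242]; 
v,u=np.nonzero((q[...,2]>.122)&(q[...,2]<.14)&(q[...,0]<.57)&(q[...,0]>.54)); print('plate',cv2.minAreaRect(q[v,u][:,:2].astype(np.float32)*1000),q[v,u].mean(0))
s=cap('side');t=cap('top')
a=cv2.resize(s['image'][60:180,250:370],(600,600),interpolation=cv2.INTER_CUBIC); cv2.imwrite('pics/g2.png',a)
E
```

```text
200 225.68 124 [596.4 270.7 120. ] [594.6 268.3 133. ]
201 225.73 406 [593.1 270.4 120. ] [591.4 268.1 133. ]
202 225.85 538 [589.9 270.  120. ] [588.2 267.6 133. ]
203 226.0 526 [586.6 269.4 120. ] [584.9 267.1 133. ]
204 226.15 534 [583.4 268.9 120. ] [581.7 266.5 133. ]
205 226.22 577 [580.1 268.6 120. ] [578.5 266.3 133. ]
206 226.23 594 [576.9 268.5 120. ] [575.3 266.2 133. ]
207 226.35 586 [573.6 268.  120. ] [572.  265.7 133. ]
208 226.97 507 [570.4 266.  120. ] [568.8 263.7 133. ]
209 226.25 275 [567.1 268.2 120. ] [565.6 265.9 133. ]
210 226.36 156 [563.9 267.8 120. ] [562.4 265.4 133. ]
211 226.46 74 [560.7 267.4 120. ] [559.2 265.1 133. ]
310 138.18 11 [561.  267.2  99.9]
311 139.0 2 [564.2 267.4  96.2]
312 137.0 4 [567.8 267.6 103.9]
313 137.4 10 [571.  267.8 101.9]
314 138.0 3 [574.3 268.   99. ]
315 136.0 3 [577.8 268.2 106.7]
316 136.4 15 [581.1 268.4 104.7]
317 137.0 1 [584.3 268.6 101.8]
318 135.6 10 [587.8 268.8 107. ]
319 136.0 2 [591. 269. 105.]
320 134.67 9 [594.5 269.2 110. ]
321 139.0 8 [597.4 269.3  92.1]
plate ((559.8796997070312, 267.3762512207031), (14.1124267578125, 50.866722106933594), 3.371750593185425) [0.5573571  0.26731741 0.13035642]
```

View pics/g2.png

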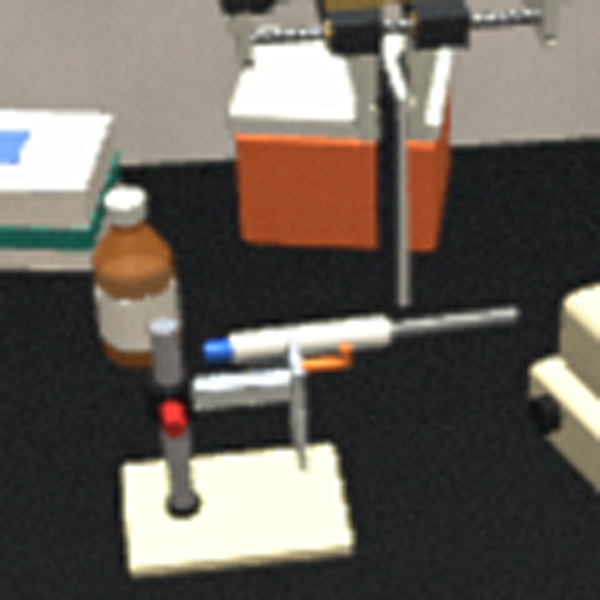

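The side view shows the gauge edge-on and upright at crop px (400,45..300). The hook is at (305-350, 350-365) and clear. Next I'll measure the pin height from this view.

```bash
python3 - <<'E'
from h import *
import math
s0=load('side')
def onplane(c,u,v,yaw=3.4,o=(.558,.2672)):
    C=-c['R'].T@c['t'];k=c['R'].T@np.array([(u-c['cx'])/c['fx'],(v-c['cy'])/c['fy'],1])
    n=np.array([-math.sin(math.radians(yaw)),math.cos(math.radians(yaw)),0]); return C+k*(n@(np.array([*o,0])-C))/(n@k)
for col in range(309,323):
    seg=s0['image'][124:140,col].astype(float); wt=np.clip(seg[:,2]-seg[:,0]-40,0,None)
    v=(wt*np.arange(124,140)).sum()/max(wt.sum(),1); print(col,round(v,2),int(wt.sum()),(onplane(s0,col,v)*1000).round(1))
# gauge: bottom and near edge in side; points with expected range
Q=pts(s0); m=(Q[...,2]>.17)&(Q[...,2]<.27)&(np.abs(Q[...,0]-.622)<.03)&(np.abs(Q[...,1]-.27)<.05); q=Q[m]
print(len(q),q.mean(0).round(4),q.min(0).round(4),q.max(0).round(4))
for z in np.arange(.17,.28,.02):
    k=q[abs(q[:,2]-z)<.01]
    if len(k): print(z.round(2),len(k),np.median(k,0).round(4))
t=load('top');P=pts(t);m=(P[...,2]>.17)&(P[...,2]<.33)&(P[...,0]>.58)&(P[...,0]<.67)&(abs(P[...,1]-.27)<.06)
print('top',m.sum())
p=px(s0,(.618,.301-.064,.182)); print(p)
E
```

```text
309 0.0 0 [576.8 268.3 521.9]
310 132.45 102 [562.  267.4 122.6]
311 132.39 276 [565.3 267.6 122.4]
312 132.35 307 [568.5 267.8 122.2]
313 132.25 299 [571.8 268.  122.2]
314 132.05 320 [575.1 268.2 122.5]
315 132.01 331 [578.4 268.4 122.3]
316 132.0 334 [581.7 268.6 122. ]
317 131.83 321 [584.9 268.8 122.2]
318 130.65 522 [588.3 269.  126.5]
319 130.22 458 [591.7 269.2 127.8]
320 130.05 60 [594.9 269.4 128. ]
321 0.0 0 [607.  270.1 520. ]
322 0.0 0 [609.5 270.3 519.9]
149 [0.6191 0.2543 0.2268] [0.6143 0.2327 0.1814] [0.6255 0.2976 0.2697]
0.19 26 [0.6177 0.2454 0.1902]
0.21 37 [0.6185 0.2417 0.2103]
0.23 37 [0.6175 0.2464 0.2319]
0.25 31 [0.6191 0.2416 0.2501]
0.27 18 [0.6194 0.2409 0.2649]
top 60
(np.float64(327.8364934484422), np.float64(121.19942159880314))
```

Emit:
step_arm:
  increments:
    - {"tx":0,"ty":0,"tz":-35,"ax":0,"ay":0,"az":0,"claw":-1}
    - {"tx":0,"ty":0,"tz":-35,"ax":0,"ay":0,"az":0,"claw":-1}
    - {"tx":0,"ty":0,"tz":-30,"ax":0,"ay":0,"az":0,"claw":-1}
    - {"tx":0,"ty":0,"tz":-15,"ax":0,"ay":0,"az":0,"claw":-1}
    - {"tx":0,"ty":0,"tz":-5,"ax":0,"ay":0,"az":0,"claw":-1}
    - {"tx":0,"ty":0,"tz":0,"ax":0,"ay":0,"az":0,"claw":-1}
    - {"tx":0,"ty":0,"tz":0,"ax":0,"ay":0,"az":0,"claw":-1}
    - {"tx":0,"ty":0,"tz":0,"ax":0,"ay":0,"az":0,"claw":-1}

```text
time_s: 8.4
tcp_pos: [0.6231, 0.2705, 0.1823]
eef_rot: [179.9, -0.1, 93.4]
contact_force: [-0.1, -1.1, -0.7]
gripper_width: 0.0097
```

```bash
python3 - <<'E'
from h import *
L=[]
for i in range(8):
    s=cap('side'); x=r.get_state(); L.append(np.r_[x['tcp_pos']*1000,x['eef_rot']%360,x['contact_force']])
print(np.mean(L,0).round(2),np.std(L,0).round(2))
a=cv2.resize(s['image'][90:170,270:370],(800,640),interpolation=cv2.INTER_CUBIC)[:600]; cv2.imwrite('pics/g3.png',a)
E
```

```text
[ 6.2256e+02  2.7024e+02  1.8129e+02  1.7995e+02  3.5997e+02  9.3440e+01
  7.0000e-02  1.0000e-01 -1.7800e+00] [0.19 0.12 0.48 0.04 0.02 0.   0.37 0.61 0.49]
```

View pics/g3.png

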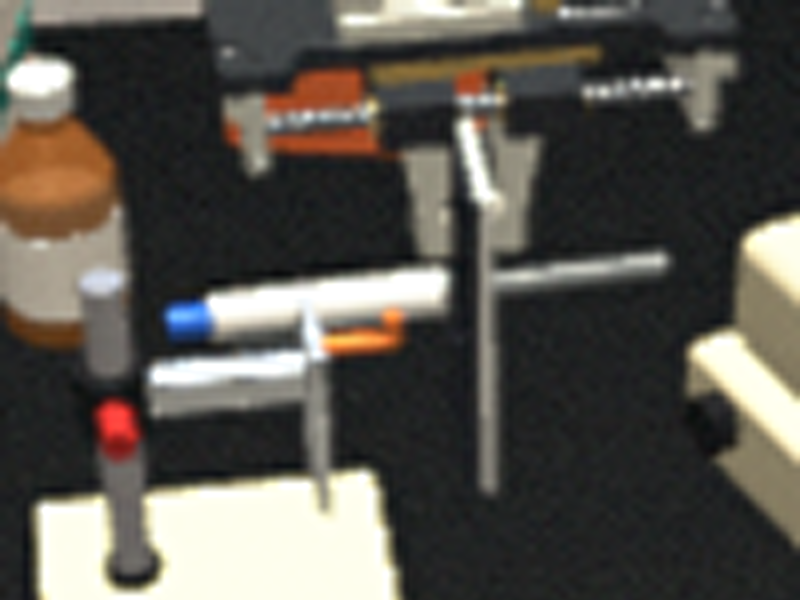

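Edge-on view: the gauge's near edge runs from crop (485,200) to (488,492), the hook pin is at (325-400,342), and its tip is at (393,318). I'll compare heights in this same camera.

```bash
python3 - <<'E'
from h import *
s=load('side')
def ony(c,u,v,y):
    C=-c['R'].T@c['t'];k=c['R'].T@np.array([(u-c['cx'])/c['fx'],(v-c['cy'])/c['fy'],1]); return C+k*(y-C[1])/k[1]
g=s['image'].astype(int)
for c in range(329,334): print(c,g[108:120,c].sum(-1).tolist(),g[146:156,c].sum(-1).tolist())
for u,v in((330.6,115),(331,151)): print((ony(s,u,v,.2383)*1000).round(1))
print(px(s,(.6245,.2383,.0626)),px(s,(.6245,.2383,.2026)))
E
```

```text
329 [683, 765, 765, 765, 765, 672, 608, 296, 157, 154, 165, 158] [130, 136, 133, 144, 138, 112, 92, 103, 109, 91]
330 [327, 469, 534, 660, 751, 765, 765, 596, 420, 416, 416, 415] [343, 344, 339, 335, 331, 206, 109, 106, 107, 100]
331 [290, 269, 265, 330, 407, 544, 749, 588, 514, 471, 423, 427] [350, 354, 357, 358, 358, 258, 118, 83, 105, 103]
332 [403, 395, 389, 388, 381, 407, 586, 601, 524, 432, 410, 415] [179, 183, 172, 172, 180, 142, 115, 104, 99, 105]
333 [414, 415, 414, 419, 414, 406, 438, 465, 439, 418, 415, 426] [92, 108, 105, 112, 93, 109, 93, 102, 99, 107]
[626.8 238.3 202.8]
[627.6 238.3  63.6]
(np.float64(330.0838707883642), np.float64(151.29633890872623)) (np.float64(329.85271482369), np.float64(115.11530444613169))
```

Emit:
step_arm:
  increments:
    - {"tx":-10,"ty":0.2,"tz":-1.5,"ax":0,"ay":0,"az":0,"claw":-1}
    - {"tx":-10,"ty":-0.6,"tz":0,"ax":0,"ay":0,"az":0,"claw":-1}
    - {"tx":-2,"ty":-0.1,"tz":0,"ax":0,"ay":0,"az":0,"claw":-1}
    - {"tx":-2,"ty":-0.1,"tz":0,"ax":0,"ay":0,"az":0,"claw":-1}
    - {"tx":0,"ty":0,"tz":0,"ax":0,"ay":0,"az":0,"claw":-1}
    - {"tx":0,"ty":0,"tz":0,"ax":0,"ay":0,"az":0,"claw":-1}

```text
time_s: 9.4
tcp_pos: [0.5985, 0.2695, 0.1792]
eef_rot: [180.0, -0.0, 93.4]
contact_force: [0.8, -0.4, -1.4]
gripper_width: 0.0099
```

Emit:
step_arm:
  increments:
    - {"tx":-1.5,"ty":-0.1,"tz":0,"ax":0,"ay":0,"az":0,"claw":-1}
    - {"tx":-1,"ty":-0.1,"tz":0,"ax":0,"ay":0,"az":0,"claw":-1}
    - {"tx":0,"ty":0,"tz":0,"ax":0,"ay":0,"az":0,"claw":-1}

```text
time_s: 9.7
tcp_pos: [0.5958, 0.2692, 0.179]
eef_rot: [-180.0, 0.0, 93.4]
contact_force: [0.0, 0.3, -0.5]
gripper_width: 0.0101
```

Emit:
step_arm:
  increments:
    - {"tx":-1.5,"ty":-0.1,"tz":0,"ax":0,"ay":0,"az":0,"claw":-1}
    - {"tx":0,"ty":0,"tz":0,"ax":0,"ay":0,"az":0,"claw":-1}

```text
time_s: 9.9
tcp_pos: [0.5942, 0.2691, 0.1791]
eef_rot: [-180.0, 0.0, 93.4]
contact_force: [-0.1, 0.1, -1.9]
gripper_width: 0.0099
```

Emit:
step_arm:
  increments:
    - {"tx":-1.5,"ty":-0.1,"tz":0,"ax":0,"ay":0,"az":0,"claw":-1}
    - {"tx":0,"ty":0,"tz":0,"ax":0,"ay":0,"az":0,"claw":-1}

```text
time_s: 10.1
tcp_pos: [0.5927, 0.269, 0.1791]
eef_rot: [-180.0, -0.0, 93.4]
contact_force: [-0.6, -0.8, -1.5]
gripper_width: 0.0092
```

Emit:
step_arm:
  increments:
    - {"tx":-1.5,"ty":-0.1,"tz":0,"ax":0,"ay":0,"az":0,"claw":-1}
    - {"tx":0,"ty":0,"tz":0,"ax":0,"ay":0,"az":0,"claw":-1}

```text
time_s: 10.3
tcp_pos: [0.5912, 0.269, 0.1791]
eef_rot: [180.0, -0.0, 93.4]
contact_force: [0.1, 0.3, -1.8]
gripper_width: 0.0095
```

Emit:
step_arm:
  increments:
    - {"tx":-1.5,"ty":-0.1,"tz":0,"ax":0,"ay":0,"az":0,"claw":-1}
    - {"tx":0,"ty":0,"tz":0,"ax":0,"ay":0,"az":0,"claw":-1}

```text
time_s: 10.5
tcp_pos: [0.5897, 0.2688, 0.1791]
eef_rot: [-180.0, 0.0, 93.4]
contact_force: [-0.5, 1.0, -1.5]
gripper_width: 0.0099
```

Emit:
step_arm:
  increments:
    - {"tx":-2,"ty":-0.1,"tz":0,"ax":0,"ay":0,"az":0,"claw":-1}
    - {"tx":-1,"ty":-0.1,"tz":0,"ax":0,"ay":0,"az":0,"claw":-1}
    - {"tx":0,"ty":0,"tz":0,"ax":0,"ay":0,"az":0,"claw":-1}

```text
time_s: 10.8
tcp_pos: [0.5867, 0.2687, 0.1791]
eef_rot: [180.0, -0.0, 93.4]
contact_force: [-0.2, 0.6, -2.3]
gripper_width: 0.0098
```

Emit:
step_arm:
  increments:
    - {"tx":-2,"ty":-0.1,"tz":0,"ax":0,"ay":0,"az":0,"claw":-1}
    - {"tx":-1,"ty":-0.1,"tz":0,"ax":0,"ay":0,"az":0,"claw":-1}
    - {"tx":0,"ty":0,"tz":0,"ax":0,"ay":0,"az":0,"claw":-1}

```text
time_s: 11.1
tcp_pos: [0.5837, 0.2684, 0.1791]
eef_rot: [-180.0, 0.0, 93.4]
contact_force: [0.8, 0.5, -1.2]
gripper_width: 0.01
```

Emit:
step_arm:
  increments:
    - {"tx":-2,"ty":-0.1,"tz":0,"ax":0,"ay":0,"az":0,"claw":-1}
    - {"tx":-2,"ty":-0.1,"tz":0,"ax":0,"ay":0,"az":0,"claw":-1}
    - {"tx":0,"ty":0,"tz":0,"ax":0,"ay":0,"az":0,"claw":-1}

```text
time_s: 11.4
tcp_pos: [0.5796, 0.2682, 0.1791]
eef_rot: [-180.0, 0.0, 93.4]
contact_force: [-0.3, 0.3, -1.5]
gripper_width: 0.0095
```

Emit:
step_arm:
  increments:
    - {"tx":-2,"ty":-0.1,"tz":0,"ax":0,"ay":0,"az":0,"claw":-1}
    - {"tx":-2,"ty":-0.1,"tz":0,"ax":0,"ay":0,"az":0,"claw":-1}
    - {"tx":0,"ty":0,"tz":0,"ax":0,"ay":0,"az":0,"claw":-1}

```text
time_s: 11.7
tcp_pos: [0.5756, 0.268, 0.1791]
eef_rot: [-180.0, 0.0, 93.4]
contact_force: [-1.4, -0.7, -1.3]
gripper_width: 0.0092
```

```bash
python3 - <<'E'
from h import *
s=cap('side');t=cap('top');print(r.get_state()['contact_force'],r.get_state()['tcp_pos'])
a=cv2.resize(s['image'][95:165,280:350],(600,600),interpolation=cv2.INTER_CUBIC); cv2.imwrite('pics/g4.png',a)
E
```

```text
[ 0.18746011  0.449451   -2.03319068] [0.57583394 0.268096   0.17914886]
```

View pics/g4.png

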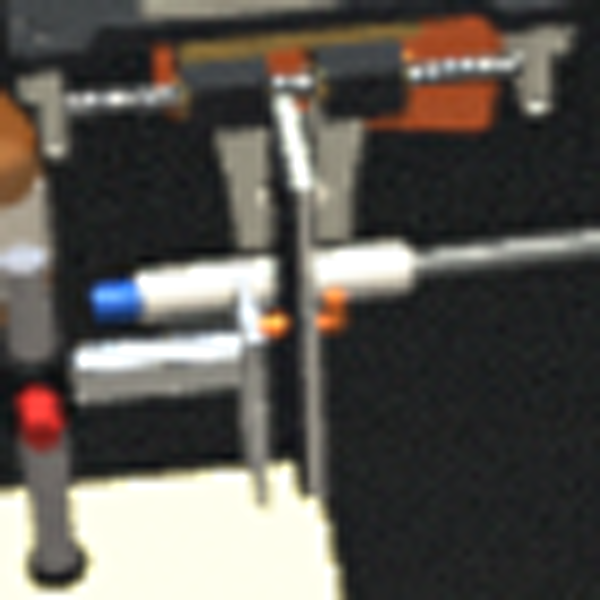

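The hook passes through the window: the pin shows left of the plate at (272,322) and the tip right of it at (335,310). I'll continue to the back plate by feel.

Emit:
step_arm:
  increments:
    - {"tx":-3,"ty":-0.2,"tz":0,"ax":0,"ay":0,"az":0,"claw":-1}
    - {"tx":-3,"ty":-0.2,"tz":0,"ax":0,"ay":0,"az":0,"claw":-1}
    - {"tx":0,"ty":0,"tz":0,"ax":0,"ay":0,"az":0,"claw":-1}

```text
time_s: 12.1
tcp_pos: [0.5694, 0.2676, 0.1791]
eef_rot: [-180.0, 0.0, 93.4]
contact_force: [-0.6, -0.3, -1.5]
gripper_width: 0.0097
```

Emit:
step_arm:
  increments:
    - {"tx":-2,"ty":-0.1,"tz":0,"ax":0,"ay":0,"az":0,"claw":-1}
    - {"tx":0,"ty":0,"tz":0,"ax":0,"ay":0,"az":0,"claw":-1}

```text
time_s: 12.3
tcp_pos: [0.5676, 0.2676, 0.1791]
eef_rot: [-180.0, -0.0, 93.4]
contact_force: [-0.4, -0.0, -1.4]
gripper_width: 0.01
```

Emit:
step_arm:
  increments:
    - {"tx":-1,"ty":-0.1,"tz":0,"ax":0,"ay":0,"az":0,"claw":-1}
    - {"tx":0,"ty":0,"tz":0,"ax":0,"ay":0,"az":0,"claw":-1}

```text
time_s: 12.5
tcp_pos: [0.5668, 0.2675, 0.1791]
eef_rot: [-180.0, 0.0, 93.4]
contact_force: [0.1, -0.6, -2.2]
gripper_width: 0.0098
```

Emit:
step_arm:
  increments:
    - {"tx":-1,"ty":0,"tz":0,"ax":0,"ay":0,"az":0,"claw":-1}
    - {"tx":0,"ty":0,"tz":0,"ax":0,"ay":0,"az":0,"claw":-1}

```text
time_s: 12.7
tcp_pos: [0.5659, 0.2675, 0.1791]
eef_rot: [180.0, -0.0, 93.4]
contact_force: [-0.1, 0.5, -1.9]
gripper_width: 0.0095
```

Emit:
step_arm:
  increments:
    - {"tx":-1,"ty":0,"tz":0,"ax":0,"ay":0,"az":0,"claw":-1}
    - {"tx":0,"ty":0,"tz":0,"ax":0,"ay":0,"az":0,"claw":-1}

```text
time_s: 12.9
tcp_pos: [0.5657, 0.2676, 0.1793]
eef_rot: [179.9, -0.0, 93.4]
contact_force: [4.4, -0.6, -3.1]
gripper_width: 0.01
```

Emit:
step_arm:
  increments:
    - {"tx":-0.7,"ty":0,"tz":0,"ax":0,"ay":0,"az":0,"claw":-1}
    - {"tx":0,"ty":0,"tz":0,"ax":0,"ay":0,"az":0,"claw":-1}

```text
time_s: 13.1
tcp_pos: [0.5655, 0.2676, 0.1793]
eef_rot: [179.9, -0.0, 93.4]
contact_force: [7.8, -0.8, -5.7]
gripper_width: 0.0095
```

Emit:
step_arm:
  increments:
    - {"tx":-0.7,"ty":0,"tz":0,"ax":0,"ay":0,"az":0,"claw":-1}
    - {"tx":0,"ty":0,"tz":0,"ax":0,"ay":0,"az":0,"claw":-1}

```text
time_s: 13.3
tcp_pos: [0.5654, 0.2677, 0.1794]
eef_rot: [179.8, -0.0, 93.4]
contact_force: [9.4, -1.2, -6.8]
gripper_width: 0.0096
```

Emit:
step_arm:
  increments:
    - {"tx":-0.7,"ty":0,"tz":0,"ax":0,"ay":0,"az":0,"claw":-1}
    - {"tx":0,"ty":0,"tz":0,"ax":0,"ay":0,"az":0,"claw":-1}

```text
time_s: 13.5
tcp_pos: [0.5653, 0.2677, 0.1795]
eef_rot: [179.7, -0.0, 93.4]
contact_force: [12.5, -1.3, -7.8]
gripper_width: 0.0094
```

Emit:
step_arm:
  increments:
    - {"tx":1.5,"ty":0,"tz":0,"ax":0,"ay":0,"az":0,"claw":-1}
    - {"tx":1.3,"ty":0,"tz":0,"ax":0,"ay":0,"az":0,"claw":-1}
    - {"tx":0,"ty":0,"tz":0,"ax":0,"ay":0,"az":0,"claw":-1}

```text
time_s: 13.8
tcp_pos: [0.5658, 0.2675, 0.1792]
eef_rot: [180.0, -0.0, 93.4]
contact_force: [3.6, 0.0, -2.7]
gripper_width: 0.0098
```

Emit:
step_arm:
  increments:
    - {"tx":0,"ty":0,"tz":-2.5,"ax":0,"ay":0,"az":0,"claw":-1}
    - {"tx":0,"ty":0,"tz":-2.5,"ax":0,"ay":0,"az":0,"claw":-1}
    - {"tx":0,"ty":0,"tz":0,"ax":0,"ay":0,"az":0,"claw":-1}

```text
time_s: 14.1
tcp_pos: [0.5657, 0.2678, 0.1738]
eef_rot: [180.0, -0.0, 93.4]
contact_force: [5.2, 0.9, -2.5]
gripper_width: 0.01
```

Emit:
step_arm:
  increments:
    - {"tx":0.8,"ty":0,"tz":-1.5,"ax":0,"ay":0,"az":0,"claw":-1}
    - {"tx":0,"ty":0,"tz":-1.5,"ax":0,"ay":0,"az":0,"claw":-1}
    - {"tx":0,"ty":0,"tz":0,"ax":0,"ay":0,"az":0,"claw":-1}

```text
time_s: 14.4
tcp_pos: [0.566, 0.2673, 0.1705]
eef_rot: [-179.9, 0.0, 93.4]
contact_force: [1.4, 0.6, -2.1]
gripper_width: 0.0099
```

Emit:
step_arm:
  increments:
    - {"tx":0,"ty":0,"tz":-1,"ax":0,"ay":0,"az":0,"claw":-1}
    - {"tx":0,"ty":0,"tz":0,"ax":0,"ay":0,"az":0,"claw":-1}

```text
time_s: 14.6
tcp_pos: [0.566, 0.2673, 0.1697]
eef_rot: [-180.0, 0.0, 93.4]
contact_force: [0.6, -0.2, -3.2]
gripper_width: 0.0097
```

Emit:
step_arm:
  increments:
    - {"tx":0,"ty":0,"tz":-1,"ax":0,"ay":0,"az":0,"claw":-1}
    - {"tx":0,"ty":0,"tz":0,"ax":0,"ay":0,"az":0,"claw":-1}

```text
time_s: 14.8
tcp_pos: [0.566, 0.2673, 0.1688]
eef_rot: [-180.0, 0.0, 93.4]
contact_force: [-0.0, 0.7, -1.9]
gripper_width: 0.0103
```

Emit:
step_arm:
  increments:
    - {"tx":0,"ty":0,"tz":-1,"ax":0,"ay":0,"az":0,"claw":-1}
    - {"tx":0,"ty":0,"tz":0,"ax":0,"ay":0,"az":0,"claw":-1}

```text
time_s: 15.0
tcp_pos: [0.5661, 0.2674, 0.1678]
eef_rot: [-180.0, 0.0, 93.4]
contact_force: [0.4, 0.2, -2.3]
gripper_width: 0.0098
```

Emit:
step_arm:
  increments:
    - {"tx":0,"ty":0,"tz":-1,"ax":0,"ay":0,"az":0,"claw":-1}
    - {"tx":0,"ty":0,"tz":0,"ax":0,"ay":0,"az":0,"claw":-1}

```text
time_s: 15.2
tcp_pos: [0.5663, 0.2674, 0.1669]
eef_rot: [-180.0, 0.0, 93.4]
contact_force: [-0.7, -0.4, -1.5]
gripper_width: 0.0096
```

Emit:
step_arm:
  increments:
    - {"tx":0,"ty":0,"tz":-1,"ax":0,"ay":0,"az":0,"claw":-1}
    - {"tx":0,"ty":0,"tz":0,"ax":0,"ay":0,"az":0,"claw":-1}

```text
time_s: 15.4
tcp_pos: [0.5664, 0.2674, 0.1662]
eef_rot: [180.0, 0.0, 93.4]
contact_force: [-1.3, 0.1, -0.1]
gripper_width: 0.01
```

Emit:
step_arm:
  increments:
    - {"tx":0,"ty":0,"tz":-1,"ax":0,"ay":0,"az":0,"claw":-1}
    - {"tx":0,"ty":0,"tz":0,"ax":0,"ay":0,"az":0,"claw":-1}

```text
time_s: 15.6
tcp_pos: [0.5664, 0.2675, 0.1654]
eef_rot: [180.0, -0.0, 93.4]
contact_force: [-2.2, -0.4, 4.0]
gripper_width: 0.0097
```

Emit:
step_arm:
  increments:
    - {"tx":-0.8,"ty":0,"tz":-0.5,"ax":0,"ay":0,"az":0,"claw":-1}
    - {"tx":0,"ty":0,"tz":0,"ax":0,"ay":0,"az":0,"claw":-1}

```text
time_s: 15.8
tcp_pos: [0.5662, 0.2675, 0.1652]
eef_rot: [179.9, -0.0, 93.5]
contact_force: [1.1, -0.9, 3.8]
gripper_width: 0.0099
```

Emit:
step_arm:
  increments:
    - {"tx":0,"ty":0,"tz":-0.7,"ax":0,"ay":0,"az":0,"claw":-1}
    - {"tx":0,"ty":0,"tz":0,"ax":0,"ay":0,"az":0,"claw":-1}

```text
time_s: 16.0
tcp_pos: [0.5663, 0.2676, 0.1646]
eef_rot: [179.9, -0.0, 93.5]
contact_force: [1.2, -2.1, 6.2]
gripper_width: 0.0095
```

Emit:
step_arm:
  increments:
    - {"tx":0,"ty":0,"tz":-0.8,"ax":0,"ay":0,"az":0,"claw":-1}
    - {"tx":0,"ty":0,"tz":0,"ax":0,"ay":0,"az":0,"claw":-1}
    - {"tx":0,"ty":0,"tz":0,"ax":0,"ay":0,"az":0,"claw":-1}

```text
time_s: 16.3
tcp_pos: [0.5663, 0.2675, 0.1641]
eef_rot: [179.9, -0.0, 93.5]
contact_force: [-0.1, -2.0, 8.4]
gripper_width: 0.01
```

```bash
python3 - <<'E'
from h import *
L=[]
for i in range(8):
    s=cap('side'); x=r.get_state(); L.append(np.r_[x['tcp_pos']*1000,x['contact_force']])
print(np.mean(L,0).round(2))
E
```

```text
[ 5.6627e+02  2.6757e+02  1.6412e+02  3.2000e-01 -1.7000e+00  7.7200e+00]
```

Emit:
step_arm:
  increments:
    - {"tx":0,"ty":0,"tz":-0.5,"ax":0,"ay":0,"az":0,"claw":-1}
    - {"tx":0,"ty":0,"tz":0,"ax":0,"ay":0,"az":0,"claw":-1}
    - {"tx":0,"ty":0,"tz":0,"ax":0,"ay":0,"az":0,"claw":-1}
    - {"tx":0,"ty":0,"tz":0,"ax":0,"ay":0,"az":0,"claw":-1}
    - {"tx":0,"ty":0,"tz":0,"ax":0,"ay":0,"az":0,"claw":-1}
    - {"tx":0,"ty":0,"tz":0,"ax":0,"ay":0,"az":0,"claw":-1}
    - {"tx":0,"ty":0,"tz":0,"ax":0,"ay":0,"az":0,"claw":-1}

```text
time_s: 17.4
tcp_pos: [0.5663, 0.2676, 0.1638]
eef_rot: [179.9, -0.0, 93.5]
contact_force: [-0.3, -2.1, 8.9]
gripper_width: 0.0099
```

```bash
python3 - <<'E'
from h import *
L=[]
for i in range(6):
    s=cap('side'); x=r.get_state(); L.append(np.r_[x['tcp_pos']*1000,x['contact_force']])
print(np.mean(L,0).round(2))
E
```

```text
[ 5.6628e+02  2.6756e+02  1.6380e+02 -4.6000e-01 -1.8900e+00  8.8300e+00]
```

Emit:
step_arm:
  increments:
    - {"tx":0,"ty":0,"tz":1.5,"ax":0,"ay":0,"az":0,"claw":-1}
    - {"tx":-0.5,"ty":0,"tz":1.2,"ax":0,"ay":0,"az":0,"claw":-1}
    - {"tx":-0.5,"ty":0,"tz":0,"ax":0,"ay":0,"az":0,"claw":-1}
    - {"tx":0,"ty":0,"tz":0,"ax":0,"ay":0,"az":0,"claw":-1}
    - {"tx":0,"ty":0,"tz":0,"ax":0,"ay":0,"az":0,"claw":-1}

```text
time_s: 18.2
tcp_pos: [0.5657, 0.2678, 0.1658]
eef_rot: [179.9, -0.0, 93.4]
contact_force: [5.9, -1.5, 2.9]
gripper_width: 0.0099
```

Emit:
step_arm:
  increments:
    - {"tx":0.6,"ty":0,"tz":0.9,"ax":0,"ay":0,"az":0,"claw":-1}
    - {"tx":0,"ty":0,"tz":0,"ax":0,"ay":0,"az":0,"claw":-1}
    - {"tx":0,"ty":0,"tz":0,"ax":0,"ay":0,"az":0,"claw":-1}
  newtons: 10

```text
time_s: 18.5
tcp_pos: [0.5657, 0.2678, 0.1661]
eef_rot: [180.0, -0.0, 93.4]
contact_force: [5.7, -0.1, 0.5]
gripper_width: 0.01
```

Emit:
step_arm:
  increments:
    - {"tx":0,"ty":0,"tz":0,"ax":0,"ay":0,"az":0,"claw":-0.74}
    - {"tx":0,"ty":0,"tz":0,"ax":0,"ay":0,"az":0,"claw":-0.7}
    - {"tx":0,"ty":0,"tz":0,"ax":0,"ay":0,"az":0,"claw":-0.6}
    - {"tx":0,"ty":0,"tz":0,"ax":0,"ay":0,"az":0,"claw":-0.5}
    - {"tx":0,"ty":0,"tz":0,"ax":0,"ay":0,"az":0,"claw":-0.3}
    - {"tx":0,"ty":0,"tz":0,"ax":0,"ay":0,"az":0,"claw":-0.3}

```text
time_s: 19.1
tcp_pos: [0.565, 0.2675, 0.166]
eef_rot: [-180.0, 0.0, 93.4]
contact_force: [-0.0, -0.2, 0.4]
gripper_width: 0.0292
```

```bash
python3 - <<'E'
from h import *
s=cap('side');t=cap('top');x=r.get_state();print(x['contact_force'],x['tcp_pos'],x['gripper_width'])
a=cv2.resize(s['image'][95:165,280:350],(600,600),interpolation=cv2.INTER_CUBIC); cv2.imwrite('pics/g5.png',a)
E
```

```text
[ 0.6591703  -0.04810982  0.38631434] [0.56507332 0.26746114 0.16613494] 0.030088861230340005
```

View pics/g5.png

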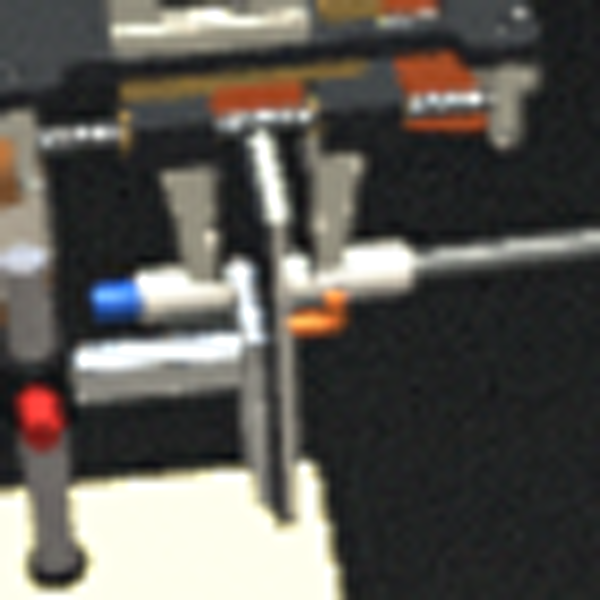

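The gauge hangs on the pin with the plate directly behind it, and both fingers are clear (px 200 and 335). I'll retreat straight up.

Emit:
step_arm:
  increments:
    - {"tx":0,"ty":0,"tz":5,"ax":0,"ay":0,"az":0,"claw":-0.3}
    - {"tx":0,"ty":0,"tz":10,"ax":0,"ay":0,"az":0,"claw":-0.3}
    - {"tx":0,"ty":0,"tz":20,"ax":0,"ay":0,"az":0,"claw":-0.3}
    - {"tx":0,"ty":0,"tz":35,"ax":0,"ay":0,"az":0,"claw":-0.3}
    - {"tx":0,"ty":0,"tz":40,"ax":0,"ay":0,"az":0,"claw":-0.3}
    - {"tx":0,"ty":0,"tz":30,"ax":0,"ay":0,"az":0,"claw":-0.3}
    - {"tx":0,"ty":-40,"tz":0,"ax":0,"ay":0,"az":0,"claw":-0.3}
    - {"tx":0,"ty":-40,"tz":0,"ax":0,"ay":0,"az":0,"claw":-0.3}
    - {"tx":0,"ty":-40,"tz":0,"ax":0,"ay":0,"az":0,"claw":-0.3}
    - {"tx":0,"ty":-40,"tz":0,"ax":0,"ay":0,"az":0,"claw":-0.3}
    - {"tx":0,"ty":0,"tz":0,"ax":0,"ay":0,"az":0,"claw":-0.3}
    - {"tx":0,"ty":0,"tz":0,"ax":0,"ay":0,"az":0,"claw":-0.3}

```text
time_s: 20.4
tcp_pos: [0.5653, 0.1065, 0.3074]
eef_rot: [179.9, -0.0, 93.3]
contact_force: [0.1, 0.1, -0.1]
gripper_width: 0.0305
```

```bash
python3 - <<'E'
from h import *
s=cap('side');t=cap('top');x=r.get_state();print(x['contact_force'],x['tcp_pos'])
a=cv2.resize(s['image'][95:165,270:340],(500,500),interpolation=cv2.INTER_CUBIC)
b=cv2.resize(t['image'][195:255,205:245],(300,450),interpolation=cv2.INTER_CUBIC); b=cv2.copyMakeBorder(b,0,50,0,0,0)
cv2.imwrite('pics/g6.png',np.hstack([a,b]))
P=pts(t); m=np.zeros((400,640),bool); m[190:225,205:245]=1; m&=(P[...,2]>.17)&(P[...,2]<.21); q=P[m]
if len(q)>5: print(len(q),q.mean(0),cv2.minAreaRect(q[:,:2].astype(np.float32)*1000))
E
```

```text
[-1.02057808  0.20072452 -0.43447894] [0.56530372 0.10785998 0.30677987]
```

View pics/g6.png

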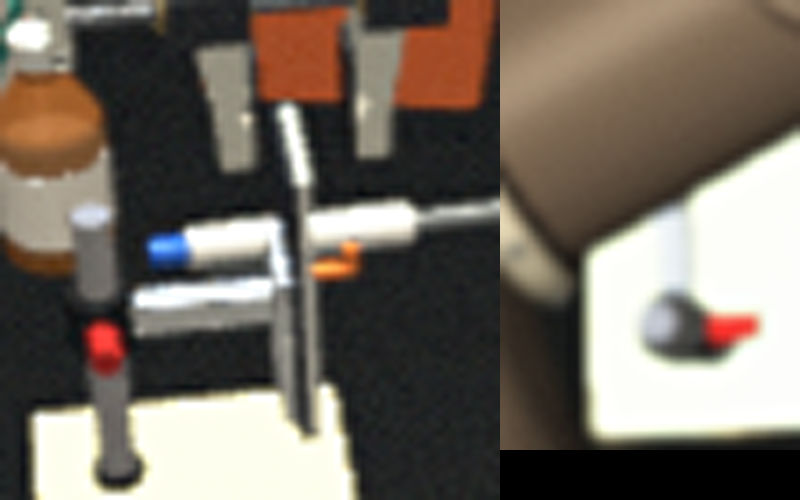

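The gauge hangs in place after release; its edge at px (300,185)-(310,430) is next to the back plate. I'll clear the top view for a final numeric check.

Emit:
step_arm:
  increments:
    - {"tx":-8,"ty":-45,"tz":0,"ax":0,"ay":0,"az":0,"claw":-0.3}
    - {"tx":-8,"ty":-45,"tz":0,"ax":0,"ay":0,"az":0,"claw":-0.3}
    - {"tx":-8,"ty":-45,"tz":0,"ax":0,"ay":0,"az":0,"claw":-0.3}
    - {"tx":0,"ty":0,"tz":0,"ax":0,"ay":0,"az":0,"claw":-0.3}
    - {"tx":0,"ty":0,"tz":0,"ax":0,"ay":0,"az":0,"claw":-0.3}

```text
time_s: 21.0
tcp_pos: [0.5413, -0.0276, 0.3064]
eef_rot: [180.0, -0.0, 93.4]
contact_force: [0.7, -0.2, 0.6]
gripper_width: 0.0306
```

```bash
python3 - <<'E'
from h import *
s=cap('side');t=cap('top')
for n,c,(x0,x1,y0,y1),lo,hi in (('gauge/t',t,(205,245,190,225),.165,.21),('gauge/s',s,(295,330,100,160),.17,.21),('gauge low/s',s,(295,330,100,165),.05,.07),('spare/s',s,(310,360,220,285),.112,.13)):
    P=pts(c);m=np.zeros((400,640),bool);m[y0:y1,x0:x1]=1;m&=(P[...,2]>lo)&(P[...,2]<hi)&(P[...,1]<.32);q=P[m]
    print(n,len(q),len(q) and (q.mean(0).round(4),np.round(cv2.minAreaRect(q[:,:2].astype(np.float32)*1000)[0],1),cv2.minAreaRect(q[:,:2].astype(np.float32)*1000)[1:]))
b=cv2.resize(t['image'][190:260,200:280],(640,560),interpolation=cv2.INTER_CUBIC);cv2.imwrite('pics/g7.png',b)
E
```

```text
gauge/t 0 0
gauge/s 9 (array([0.5639, 0.2402, 0.1797]), array([563.4, 247.1]), ((3.7290713787078857, 19.81165885925293), 6.203585147857666))
gauge low/s 27 (array([0.5632, 0.2417, 0.0609]), array([557.5, 254.7]), ((12.662338256835938, 50.1787109375), 23.31513786315918))
spare/s 124 (array([ 0.599 , -0.1945,  0.1212]), array([ 600. , -191.3]), ((66.29769897460938, 10.568499565124512), 58.812313079833984))
```

View pics/g7.png

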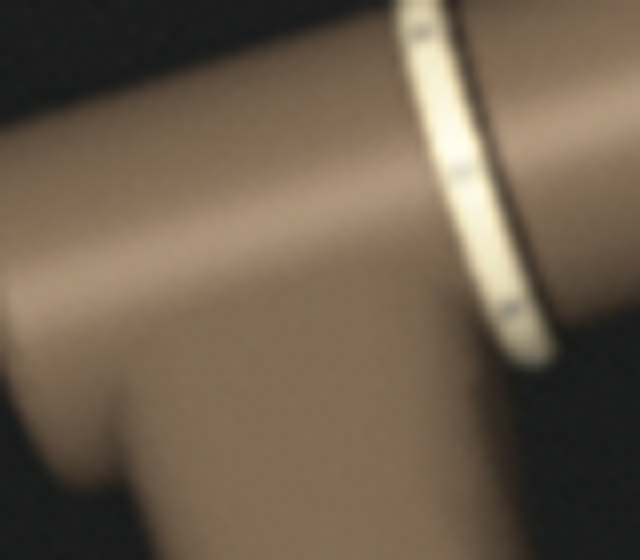

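The arm hides the stand from above. The side view still shows the gauge vertical: its near edge is at x = 0.564 high and 0.563 low, and the spare is where it was. Handing in.

```bash
python3 -c "
from plant import r
print(r.close_job(), r.get_state()['time_s'])"
```

```text
the job is handed in; nothing more can be done
the job is handed in; nothing more can be done
```

The gauge is hanging by its window on the orange hook, with its back against the back plate and its scale turned outward. I handed the job in at about 21 s of the 69 s allowed.

- **Hook height:** I measured the pin axis at about 121 mm by sight. The gauge then touched the pin at the height that predicts.
- **Press:** the wrist read about 8.8 N down. With the gauge's weight that is about 10.6 N on the pin, and the pin sank about 2.8 mm. I held this for roughly a second, and the tool height stayed steady.
- **Highest contact force:** the largest I read on the gauge or stand was about 15 N, when I felt for the back plate. I had sent several small steps at once there and pushed further than needed, but stayed under 20 N.
- **Last checks:** after release the side camera showed the gauge hanging vertical, with its edge at the same place top and bottom to within 1 mm. The teal plate was where it started to within 1–2 mm. The robot was touching nothing.
- **Not confirmed:** the arm blocked the last top view of the stand. The outward-facing scale rests on the commanded turn of about 214°, and the flat fit on the side view and the contact felt. I did not re-measure the other objects on the bench at the end.

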